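# Refit the hob knob on its D-shaped spindle and hold it in at the large flame

### The arm

A 6-joint arm with a two-finger parallel gripper is mounted at the origin on a cart in front of the work surface, level with it; the furniture and walls round the work are solid. World frame = base frame: x ahead of the robot, y to its left, z up, the work surface at z = 0. Lengths are in mm, angles in rad, forces in N, time in s.
With the tool pointing down it reaches from about 275 to 825 mm from the base axis. Payload 4.9 kg.
Tool frame: the origin (TCP) lies on the centre line of the jaws, within the pads' length; the fingertips stand r.tcp_to_tips ahead of it and the grasp point (between the pads) lies 11 mm behind it (r.tcp_to_tips is the distance from the TCP to the fingertips, in mm); z points along the fingers, y is the line along which they close (so a half turn about z gives the same grasp; the last joint's range is limited). The gripper opens to 85 mm and grips with 20 to 120 N. Pads are 22 mm wide; open, the fingers measure 114 mm over their backs; the gripper's body (76 mm by 85 mm) begins 54 mm behind the grasp point. The pads swing forward as they close: fully open they stand 13 mm farther back than shut.
Start: joints at [-1.4, 0.326, -0.193, 1.052, 0, 1.437], TCP at [165.068, -524.663, 239.281] pointing down, gripper open.
Joint ranges: [-2.65, 2.65], [-0.97, 1.79], [-1.3, 1.35], [-1.93, 2.1], [-1.47, 1.37], [-3.14, 3.14]. Speed limits (rad/s): [2.57, 2.57, 3.14, 3.14, 3.14, 3.14].

### API

Orientations are given as a rotation vector (axis times angle).
In Python, from bench import r gives the robot as it stands. Calls block until the motion is done:
- r.move_pose(position, orientation): joint-space move of the TCP to a pose.
- r.movel(position, velocity=150, attitude=None): straight line of the TCP; attitude=None keeps the orientation; velocity is the mean speed in mm/s.
- r.move_joints(angles): joint-space move.
- r.move_gripper(opening, strength=None): finger opening in mm; strength is the grip in N (None keeps the last); returns when the fingers have stopped.
- r.pause(seconds).
- r.solve_ik(position, orientation): joint angles nearest the present ones, or None.
- r.camera(name): name is "scene" or "side" or "wrist"; returns a dict with "image" (480x640x3 uint8, red, green, blue), "mtx" (3x3 intrinsics, pixels), "position" and "attitude" of the camera in the world; the wrist camera has in their place "hand_eye" (4x4, takes a point from camera to tool coordinates, whose origin is the TCP and whose axes are the flange's). Camera axes: x right, y down, z forward; pixel columns grow to the right and rows downward; lengths in mm; the calibration is good to about 2 mm. A picture is of the moment at which its call begins: read the wrist's pose just before it. There is no depth.
A pose or a line that the arm cannot do raises r.Unreachable and nothing moves.
- r.finish_job(): hands the job in; it is judged then, once.
Readings, each from a call of its own:
- r.read_time(): time.
- r.read_q(): joint angles.
- r.read_dq(): joint speeds.
- r.read_joint_torque(): joint torques, N m.
- r.read_eef_pos(): TCP position.
- r.read_orientation(): TCP orientation.
- r.read_wrist_force(): force on the tool from outside, world axes, zero at the start.
- r.read_torque(): the same for the moment, N m.
- r.read_finger_gap(): finger opening in mm.
- r.read_gripper_force(): force on a finger pad.
Only numpy, scipy, OpenCV 4.12 (cv2) and the standard library are available. Lean on these libraries where they do the work, as an engineer would, in place of code of your own. Each camera call takes 0.05 s, during which the arm holds its last target. There are 200 camera calls.

### The job

A knob of the hob was taken off for cleaning: pick it up, turn it so that the flat in its bore matches the flat of the bare spindle on the steel control plate, and push it fully home there. Then push knob and spindle right in against the spring and, keeping them pushed in, turn the knob anticlockwise (seen from above) to its stop at the large-flame mark, as one does to light the burner. Finish while still gripping the knob, pushed in and at the stop; leave the other two knobs off and the two tins where they stand.

Things in the scene. Friction and masses are not known exactly. Their poses are not given: they have to be found in the camera images.
- knob: loose black hob knob on the worktop left of the control plate. Origin: centre of underside, z up. Skirt 52 mm across, 11.5 mm high; on it a straight-sided grip bar 46 mm long (knob's x), 20 mm wide (y), from 11.5 to 36 mm up. Red line on top points along +x. It goes on the spindle only with its +x along the spindle's +x (play 0.2 rad, so the spindle lags the knob by that in turning). About 180 g
- knob_bore_end (a point): point on the knob's axis at the closed end of its bore, 18 mm above its underside; axes as the knob's. The bore opens in the underside: D-shaped, 13 mm across, 18 mm deep, its flat on the +x side (under the red line), 2.8 mm from the axis. With the knob fully home the spindle's tip meets this point
- knob_nose (a point): top of the bar's +x end, where the red line points: 23 mm from the knob's axis, 36 mm above its underside
- spindle_tip (a point): centre of the top of the bare brass spindle, upright on the plate, 34.5 mm above the worktop when not pushed; turns and sinks with the spindle. Round, 12 mm, with a flat along its length on its +x side, 2.5 mm from the axis; top 2 mm tapered. Its x axis is square to the flat and points where the red line of a fitted knob points
- spindle_push (a joint): how far the spindle is pushed down, in m: 0 free, 0.005 right in. Spring: 3.6 N to start it, 8 N right in; it springs back when let go
- spindle_turn (a joint): turn of the bare spindle, rad, anticlockwise from above: 0 off (x axis to the off ring, far side of the plate), 1.571 the stop at the large flame (x axis to the plate's left). It starts part-turned, 0.15 to 0.65. Friction about 0.02 N m. Catch: past about 0.7 it turns only while pushed in more than 3.3 mm
- control_plate: stainless hob control plate fixed on the worktop, 336 (its x, away from the robot) x 96 x 5 mm; origin: centre of underside. Three valves 100 mm apart along its x, the middle one at its centre, on bezels 61 mm across, 4 mm high; two wear knobs like the loose one, any one is bare. By each valve: off ring on the far side, large flame on the left, small flame on the near side
- valve_a_knob (a joint): turn of one of the fitted knobs, rad: 0 off; to be left alone
- valve_b_knob (a joint): turn of the other fitted knob, rad: 0 off; to be left alone
- tin_box: black hinged tin, 50 x 54 x 21 mm, on the worktop in front of the sink, left of the knob; leave it
- spice_tin: round cream tin, 62 mm across, 25 mm high, standing behind the knob; leave it

How it is judged:
By the outcome, as a careful person would: the job done as asked, in the order asked, and still so for the second after the job is handed in, while the arm keeps its last pose, push and grip.
It also fails if it takes over 48 s, if anything falls off the work surface, if the arm or the gripper's body presses on something with over 40 N, if the wrist force passes 120 N, or if a joint passes its speed limit or range.

## Working session

There is one attempt and no reset: what is moved stays moved. The work goes in short steps, each a Python script; the robot and the scene stay as the last script left them, time stands still between calls to the robot, and variables do not carry over. Pictures are saved under pics/ and viewed, at most 10 in all, crops included, and the job is handed in when it is done.

```bash
ls; mkdir -p pics
python3 - <<'E'
from bench import r
import cv2
for n in("scene","side"):
    c=r.camera(n); cv2.imwrite(f"pics/{n}0.png",c["image"][:,:,::-1]); print(n,c["mtx"].tolist(),c["position"],c["attitude"])
c=r.camera("wrist");print(c["hand_eye"],c["mtx"]);print(r.tcp_to_tips,r.read_orientation(),r.read_time())
E
```

```text
pics
scene [[479.49660120391917, 0.0, 313.31375190239197], [0.0, 479.49660120391917, 236.9588951497935], [0.0, 0.0, 1.0]] [  44.91533017 -439.3573224   664.8656943 ] [-2.17089458  0.97243018 -0.43952765]
side [[444.7113752227444, 0.0, 319.7805023757793], [0.0, 444.7113752227444, 243.94014425056], [0.0, 0.0, 1.0]] [292.31091648 644.17647876 484.01000765] [-0.41671685  2.54114157 -1.47189925]
[[-5.05955521e-04 -9.45040072e-01 -3.26954134e-01  8.36627752e+01]
 [ 9.99999767e-01 -3.27990748e-04 -5.99444943e-04 -9.67513218e-01]
 [ 4.59261562e-04 -3.26954361e-01  9.45040018e-01 -1.34314406e+02]
 [ 0.00000000e+00  0.00000000e+00  0.00000000e+00  1.00000000e+00]] [[358.95852052   0.         318.59629794]
 [  0.         358.95852052 240.60356619]
 [  0.           0.           1.        ]]
8.0 [-3.10388142e+00 -4.76714927e-01  1.16952150e-05] 0.15
```

View pics/scene0.png

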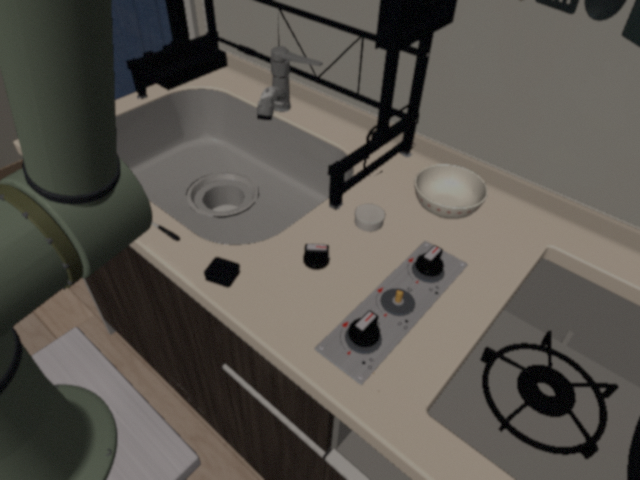

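View pics/side0.png

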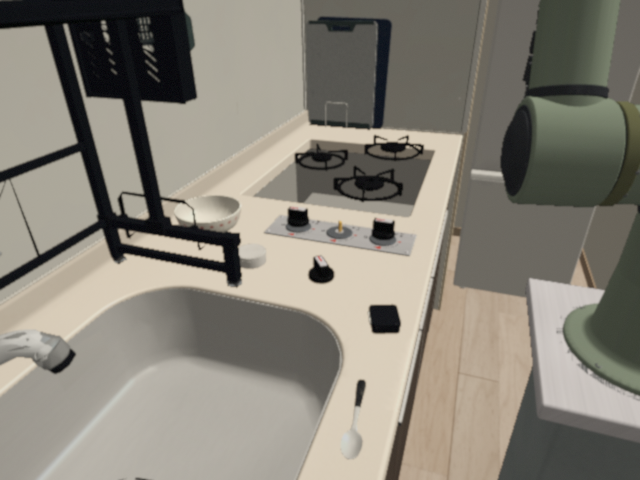

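The scene view shows the loose knob at about (316,255) with its red line toward (305,262), and the bare spindle at (398,297) on the middle valve. The side view shows the knob at (321,270) and the spindle at (340,230).

```bash
cat > h.py <<'E'
import numpy as np, cv2
from scipy.spatial.transform import Rotation as R
from bench import r
def down(yaw): # tool z down, tool x at world angle yaw
    x=np.array([np.cos(yaw),np.sin(yaw),0]);z=np.array([0,0,-1.]);return R.from_matrix(np.c_[x,np.cross(z,x),z]).as_rotvec()
def pose(c,p=None,o=None):
    if "hand_eye" in c:
        T=np.eye(4);T[:3,:3]=R.from_rotvec(o).as_matrix();T[:3,3]=p;return T@c["hand_eye"]
    T=np.eye(4);T[:3,:3]=R.from_rotvec(c["attitude"]).as_matrix();T[:3,3]=c["position"];return T
def ray(uv,c,T,z):
    d=T[:3,:3]@np.linalg.solve(c["mtx"],[uv[0],uv[1],1]);o=T[:3,3];return o+d*(z-o[2])/d[2]
def proj(P,c,T):
    q=T[:3,:3].T@(np.asarray(P)-T[:3,3]);q=c["mtx"]@q;return q[:2]/q[2]
def snap():
    p=np.array(r.read_eef_pos());o=np.array(r.read_orientation());c=r.camera("wrist");return c,pose(c,p,o),c["image"]
E
python3 - <<'E'
from h import *
for n,pts in (("scene",[(316,258,10),(398,294,34),(361,338,20),(429,268,20),(370,215,25),(222,271,21),(316,247,36)]),("side",[(321,272,10),(340,224,34),(382,231,20),(297,220,20),(252,255,15),(385,318,21)])):
    c=r.camera(n);T=pose(c)
    for u,v,z in pts: print(n,u,v,ray((u,v),c,T,z).round(1))
for yaw in (0,-.4,.4,np.pi,np.pi/2,-np.pi/2):
    for p in ([420,-360,200],[420,-250,200]): print(yaw,p,r.solve_ik(p,down(yaw)))
print(R.from_rotvec(r.read_orientation()).as_matrix().round(2))
E
```

```text
scene 316 258 [526.6 -40.4  10. ]
scene 398 294 [ 539.1 -213.5   34. ]
scene 361 338 [ 434.6 -215.5   20. ]
scene 429 268 [ 639.7 -216.2   20. ]
scene 370 215 [680.5 -51.5  25. ]
scene 222 271 [380.4  56.6  21. ]
scene 316 247 [528.8 -37.8  36. ]
side 321 272 [529.7 -36.1  10. ]
side 340 224 [ 540.  -197.1   34. ]
side 382 231 [ 449.7 -219.1   20. ]
side 297 220 [ 648.8 -212.3   20. ]
side 252 255 [681.8 -45.   15. ]
side 385 318 [381.7  75.7  21. ]
0 [420, -360, 200] [-0.84207267  0.3610209  -0.2467404   0.96303503  0.          2.29951999]
0 [420, -250, 200] [-0.68806654  0.24610249 -0.41035252  0.91434132  0.          2.45352612]
-0.4 [420, -360, 200] [-8.42072668e-01  3.61020902e-01 -2.46740396e-01  9.63035029e-01
 -4.44089210e-16  2.69951999e+00]
-0.4 [420, -250, 200] [-6.88066537e-01  2.46102494e-01 -4.10352517e-01  9.14341315e-01
 -4.44089210e-16  2.85352612e+00]
0.4 [420, -360, 200] [-0.84207267  0.3610209  -0.2467404   0.96303503  0.          1.89951999]
0.4 [420, -250, 200] [-6.88066537e-01  2.46102494e-01 -4.10352517e-01  9.14341315e-01
 -4.44089210e-16  2.05352612e+00]
3.141592653589793 [420, -360, 200] [-0.84207267  0.3610209  -0.2467404   0.96303503  0.         -0.84207267]
3.141592653589793 [420, -250, 200] [-0.68806654  0.24610249 -0.41035252  0.91434132  0.         -0.68806654]
1.5707963267948966 [420, -360, 200] [-0.84207267  0.3610209  -0.2467404   0.96303503  0.          0.72872366]
1.5707963267948966 [420, -250, 200] [-0.68806654  0.24610249 -0.41035252  0.91434132  0.          0.88272979]
-1.5707963267948966 [420, -360, 200] [-0.84207267  0.3610209  -0.2467404   0.96303503  0.         -2.41286899]
-1.5707963267948966 [420, -250, 200] [-0.68806654  0.24610249 -0.41035252  0.91434132  0.         -2.25886286]
[[ 0.95  0.3  -0.  ]
 [ 0.3  -0.95  0.  ]
 [ 0.   -0.   -1.  ]]
```

Run:
```python
from h import *
for i,(p) in enumerate(([540,-205,170],[528,-38,170])):
    r.move_pose(p,down(np.pi)); r.pause(.2)
    c,T,im=snap(); cv2.imwrite(f"pics/w{i}.png",im[:,:,::-1]); np.savez(f"w{i}.npz",T=T,m=c["mtx"],im=im); print(r.read_time(),r.read_eef_pos())
```

```text
2.3083 [ 539.79185032 -205.65742472  170.09239561]
3.2667 [528.30832999 -39.32407664 169.93062926]
```

View pics/w0.png

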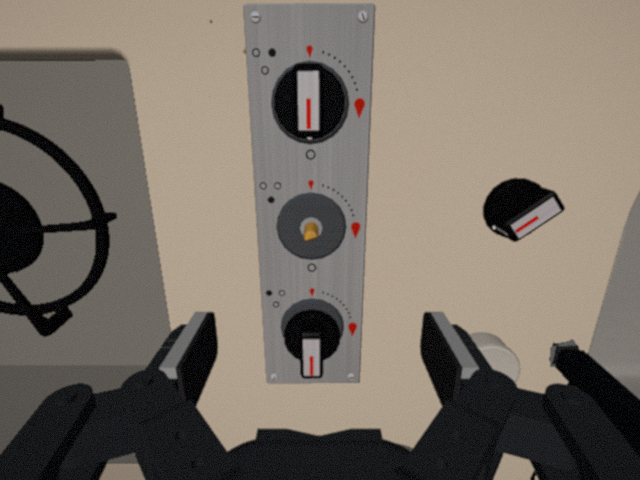

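View pics/w1.png

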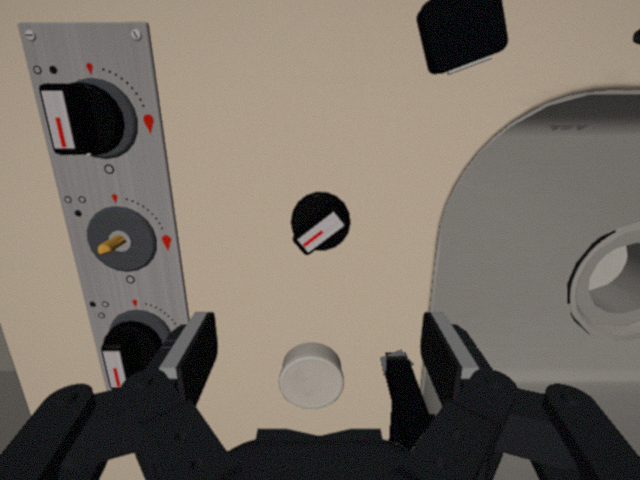

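The wrist views show the bare spindle at (311,230) in the first and the knob at (320,222) in the second. The knob's red line points down-left, which puts its x axis at about -1 rad. The fitted knobs' red lines point to the off rings. Next I'll take close views from straight above.

Run:
```python
from h import *
for i,(p,yaw) in enumerate((([573,-109,90],2.14),([624,-207,85],np.pi))):
    r.move_pose(p,down(yaw)); r.pause(.2)
    c,T,im=snap(); np.savez(f"v{i}.npz",T=T,m=c["mtx"],im=im); print(r.read_time(),r.read_eef_pos())
    z=(36,34)[i]; ctr=((528,-38),(540,-207))[i]; s=6; 
    # rectify to plane z: 6 px/mm, image right=+y?? use u->x, v->-y (standard map)
    W=[(ctr[0]+a,ctr[1]+b) for a,b in((-45,40),(45,40),(45,-40),(-45,-40))]
    src=np.float32([proj((x,y,z),c,T) for x,y in W]); dst=np.float32([(0,0),(540,0),(540,480),(0,480)])
    print(src.round(0).tolist())
    cv2.imwrite(f"pics/rect{i}.png",cv2.warpPerspective(im,cv2.getPerspectiveTransform(src,dst),(540,480),flags=cv2.INTER_CUBIC)[:,:,::-1])
a=cv2.imread("pics/rect0.png");b=cv2.imread("pics/rect1.png");cv2.imwrite("pics/rects.png",cv2.resize(np.hstack([a,b]),(800,356)))
```

```text
4.3833 [ 573.25858694 -108.71068011   90.67474874]
[[283.0, -18.0], [441.0, 99.0], [349.0, 230.0], [202.0, 139.0]]
5.675 [ 623.97718358 -206.50556149   85.15416046]
[[405.0, 13.0], [391.0, 209.0], [241.0, 209.0], [226.0, 13.0]]
```

View pics/rects.png

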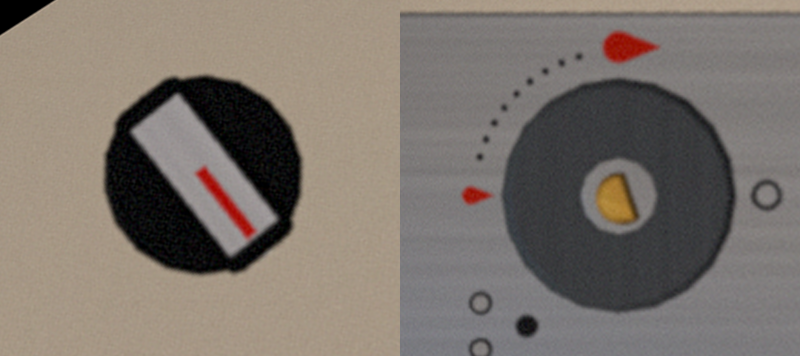

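The rectified views are clear. The knob's bar and red line point down-right, at about -0.9 rad. The brass D's flat faces right and slightly up, so the spindle is turned by about 0.3 rad. Now I'll measure both.

Run:
```python
from h import *
def rect(i,ctr,z,s=8,h=45):
    d=np.load(f"v{i}.npz");c={"mtx":d["m"]};T=d["T"]
    W=[(ctr[0]+a,ctr[1]+b) for a,b in((-h,h),(h,h),(h,-h),(-h,-h))]
    src=np.float32([proj((x,y,z),c,T) for x,y in W]);n=2*h*s;dst=np.float32([(0,0),(n,0),(n,n),(0,n)])
    im=cv2.warpPerspective(d["im"],cv2.getPerspectiveTransform(src,dst),(n,n),flags=cv2.INTER_CUBIC)
    return im,lambda q:(np.array(q)-n/2)/s*[1,-1]+ctr
def big(m,near=None):
    cs,_=cv2.findContours(m.astype(np.uint8),cv2.RETR_EXTERNAL,cv2.CHAIN_APPROX_NONE)
    return max(cs,key=cv2.contourArea)
K=(528,-38);S=(540,-207)
im,f=rect(0,K,36);hsv=cv2.cvtColor(im,cv2.COLOR_RGB2HSV)
disc=np.zeros(im.shape[:2],np.uint8);dk=big(hsv[...,2]<70)
cv2.drawContours(disc,[dk],-1,1,-1)
red=(hsv[...,1]>150)&(hsv[...,2]>90)&((hsv[...,0]<10)|(hsv[...,0]>170))&(disc>0)
top=((hsv[...,2]>95)|red)&(cv2.erode(disc,np.ones((9,9)))>0)
b=cv2.minAreaRect(big(top));p=cv2.boxPoints(b);W=f(p);rc=f(np.argwhere(red)[:,::-1].mean(0));bc=f(b[0])
L=max((W[1]-W[0],W[2]-W[1]),key=np.linalg.norm);L=L*np.sign(L@(rc-bc))
print("bar",bc,"size",np.array(b[1])/8,"angle",np.arctan2(L[1],L[0]),"red",rc)
im,f=rect(0,K,11.5);hsv=cv2.cvtColor(im,cv2.COLOR_RGB2HSV);q=big(hsv[...,2]<70);(cx,rr)=cv2.minEnclosingCircle(q);print("skirt",f(cx),rr/8,"ell",f(cv2.fitEllipse(q)[0]))
im,f=rect(1,S,34);hsv=cv2.cvtColor(im,cv2.COLOR_RGB2HSV)
m=(hsv[...,1]>90)&(hsv[...,0]>8)&(hsv[...,0]<35);q=big(m&(hsv[...,2]>120))[:,0]
P=f(q);d=P-P.mean(0)
cv2.imwrite("pics/m.png",m*255)
for vth in(120,100,150):
  q=big(m&(hsv[...,2]>vth))[:,0];P=f(q)
  mo=cv2.moments(q);cen=f((mo['m10']/mo['m00'],mo['m01']/mo['m00']))
  th=.5*np.arctan2(2*mo['mu11'],mo['mu20']-mo['mu02']) # long axis, image
  nrm=-th+np.pi/2; n=np.array([np.cos(nrm),np.sin(nrm)]); 
  if n[0]<0:n=-n
  # circle fit on arc pts, line fit on flat pts
  s=(P-cen)@n;t=(P-cen)@np.array([-n[1],n[0]]);fl=(s>s.max()-1.2)&(abs(t)<3)
  v=cv2.fitLine(P[fl].astype(np.float32),cv2.DIST_HUBER,0,.01,.01).ravel();a=np.arctan2(v[1],v[0]);A=P[s<0.5]
  sol=np.linalg.lstsq(np.c_[2*A,np.ones(len(A))],(A**2).sum(1),rcond=None)[0]
  print(vth,"cen",cen,"mom ang",np.arctan2(n[1],n[0]),"flat ang",a-np.pi/2,"circ",sol[:2],np.sqrt(sol[2]+sol[:2]@sol[:2]),"area",mo['m00']/64,"smax",s.max(),"fl dist",((P[fl]-sol[:2])@n).mean())
# bezel
im,f=rect(1,S,9);g=cv2.cvtColor(im,cv2.COLOR_RGB2GRAY);(q)=big(cv2.GaussianBlur(g,(9,9),0)<95);c,rr=cv2.minEnclosingCircle(q);print("bezel",f(c),rr/8,f(cv2.fitEllipse(q)[0]))
d=np.load("v1.npz");cc={"mtx":d["m"]};print("cam",d["T"][:3,3])
```

```text
bar [528.88719559 -37.32774734] size [36.36896515 14.01659584] angle -0.8960553845713439 red [533.76908042 -43.42712211]
skirt [529.125 -37.25 ] 26.010828018188477 ell [528.85290527 -37.3333168 ]
120 cen [ 542.97757424 -212.20133215] mom ang 0.35867702610494767 flat ang -2.811285 circ [ 544.31448992 -211.70843961] 5.274697374931386 area 59.28125 smax 3.1929226638828423 fl dist 1.6165914783180284
100 cen [ 543.15960469 -212.15179778] mom ang 0.3757936321291475 flat ang -2.8175275 circ [ 544.77803907 -211.47820557] 5.716265867446409 area 65.546875 smax 3.4192268113191466 fl dist 1.356121944369336
150 cen [ 542.99767393 -212.1841347 ] mom ang 0.3712505174341343 flat ang -2.7868166 circ [ 543.73012492 -211.8860305 ] 4.181768257177112 area 43.3828125 smax 2.69116581112103 fl dist 1.7790880424946491
bezel [ 544.9038353  -211.51472092] 30.111587524414062 [ 544.91762924 -211.49663544]
cam [ 539.22960606 -205.66234583  219.45039973][ WARN:0@0.879] global loadsave.cpp:1063 imwrite_ Unsupported depth image for selected encoder is fallbacked to CV_8U.
```

```bash
cat >> h.py <<'E'
def rect(d,ctr,z,s=8,h=45):
    c={"mtx":d["m"]};T=d["T"]
    W=[(ctr[0]+a,ctr[1]+b) for a,b in((-h,h),(h,h),(h,-h),(-h,-h))]
    src=np.float32([proj((x,y,z),c,T) for x,y in W]);n=2*h*s;dst=np.float32([(0,0),(n,0),(n,n),(0,n)])
    im=cv2.warpPerspective(d["im"],cv2.getPerspectiveTransform(src,dst),(n,n),flags=cv2.INTER_CUBIC)
    return im,lambda q:(np.array(q)-n/2)/s*[1,-1]+ctr
def big(m):
    cs,_=cv2.findContours(m.astype(np.uint8),cv2.RETR_EXTERNAL,cv2.CHAIN_APPROX_NONE)
    return max(cs,key=cv2.contourArea)
def bezel(d,S=(544.8,-211.6)):
    im,f=rect(d,S,9);g=cv2.cvtColor(im,cv2.COLOR_RGB2GRAY);q=big(cv2.GaussianBlur(g,(9,9),0)<95);c,rr=cv2.minEnclosingCircle(q);return f(cv2.fitEllipse(q)[0]),rr/8
def brass(d,S=(544.8,-211.6)):
    im,f=rect(d,S,34);hsv=cv2.cvtColor(im,cv2.COLOR_RGB2HSV)
    q=big((hsv[...,1]>90)&(hsv[...,0]>8)&(hsv[...,0]<35)&(hsv[...,2]>100))[:,0]
    mo=cv2.moments(q);cen=f((mo['m10']/mo['m00'],mo['m01']/mo['m00']));th=.5*np.arctan2(2*mo['mu11'],mo['mu20']-mo['mu02'])
    n=np.pi/2-th;n=(n+np.pi/2)%np.pi-np.pi/2
    return cen,n,mo['m00']/64
E
python3 - <<'E'
from h import *
r.move_pose([544.8-84,-211.6,95],down(0.)); r.pause(.3)
c,T,im=snap(); np.savez("v2.npz",T=T,m=c["mtx"],im=im); print(r.read_time(),r.read_eef_pos(),r.read_orientation())
for i in(1,2):
    d=np.load(f"v{i}.npz");print(bezel(d),brass(d))
im,f=rect(np.load("v2.npz"),(544.8,-211.6),34,8,35);cv2.imwrite("pics/v2.png",im[:,:,::-1])
E
```

```text
8.5583 [ 460.81987359 -211.60624027   94.9824736 ] [-3.14157293e+00 -5.57128093e-05  4.85984074e-05]
(array([ 544.9171875 , -211.49778519]), 30.099788665771484) (array([ 543.14683637, -212.15351536]), np.float64(0.3739992905029932), 65.5234375)
(array([ 545.02303772, -211.55257568]), 30.11688804626465) (array([ 543.25154232, -212.22819429]), np.float64(0.3518243332478359), 64.7109375)
```

View pics/v2.png

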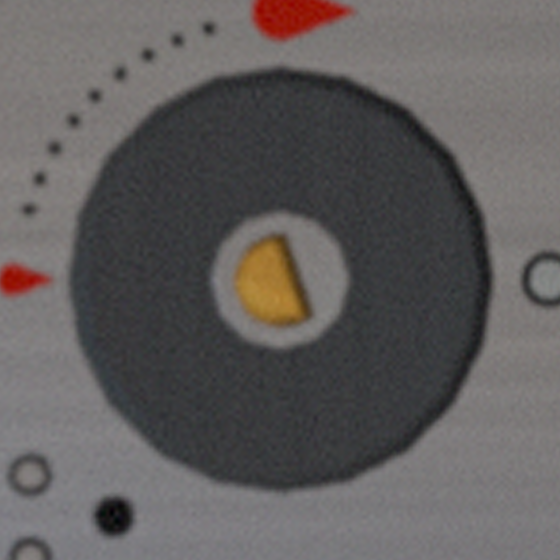

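The second view agrees with the first to 0.1 mm: bezel centre at (545.0,-211.5), flat facing +0.34 rad. Next is the grasp.

Run:
```python
from h import *
y=np.pi-.896; K=[528.95,-37.33]
r.move_gripper(70,80)
r.move_pose(K+[90],down(y)); r.movel(K+[23],100); r.pause(.1)
print(r.read_time(),r.read_eef_pos(),r.read_wrist_force())
r.move_gripper(0,80); print(r.read_finger_gap(),r.read_gripper_force(),r.read_wrist_force(),r.read_eef_pos())
r.movel(K+[90],100); print(r.read_finger_gap(),r.read_wrist_force())
r.move_pose([544.97,-211.52,90],down(np.pi+.34)); r.pause(.2)
print(r.read_time(),r.read_eef_pos(),r.read_q(),r.read_finger_gap(),r.read_wrist_force(),r.read_torque())
c=r.camera("side");a=c["image"][150:300,240:440];b=r.camera("scene")["image"][200:350,300:500]
w=snap()[2]
cv2.imwrite("pics/g.png",np.vstack([np.hstack([cv2.resize(k,(400,300),interpolation=2) for k in(a,b)]),cv2.resize(w[220:460,160:480],(800,300))[:,:,:]])[:,:,::-1])
```

```text
11.425 [529.64715762 -37.49246573  23.73326096] [ 0.41862106  0.47247768 -0.86892207]
18.52726135931459 78.88715477893129 [-1.80836905  1.46022084  5.46651957] [529.23329268 -37.31297687  23.47460023]
18.266511118298503 [-0.04674434 -0.02962538 -1.32556828]
14.3167 [ 544.9981325  -211.00542699   89.96132706] [-4.95690271e-01  5.24981999e-01 -2.96656761e-01  7.49332298e-01
  4.53383446e-05 -8.36213307e-01] 18.00245195381935 [ 0.22125665  0.15582629 -1.3457573 ] [-0.01559554 -0.03102015 -0.01048466]
```

View pics/g.png

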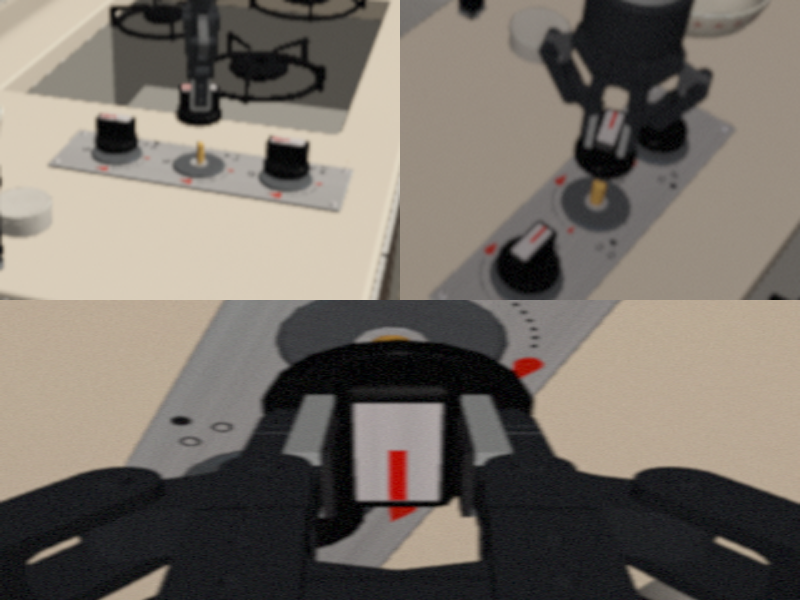

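The knob is gripped squarely. The red line runs along the tool, and the skirt hangs clear above the spindle. Now I'll lower it while watching the force.

Run:
```python
from h import *
S=[544.97+.05,-211.52]
r.movel(S+[61],80,down(np.pi+.34)); r.pause(.3)
f0=np.array(r.read_wrist_force());print(f0,r.read_eef_pos(),r.read_finger_gap())
z=61
while z>41:
    z-=1.5; r.movel(S+[z],25); f=np.array(r.read_wrist_force())-f0
    print(z,np.round(r.read_eef_pos(),2),f.round(1),np.round(r.read_torque(),2))
    if f[2]>12 or np.hypot(*f[:2])>10: break
print(r.read_time(),r.read_finger_gap())
```

```text
[ 0.35796117  0.27575143 -1.23125148] [ 545.31708039 -211.71987335   61.43488959] 18.447957843555557
59.5 [ 544.97 -211.47   59.49] [ 0.8 -0.   0.3] [-0.02 -0.01  0.02]
58.0 [ 544.91 -211.47   57.84] [-0.8 -0.7  0.3] [0.03 0.   0.  ]
56.5 [ 545.04 -211.61   56.44] [ 0.3 -0.  -0. ] [-0.1   0.   -0.01]
55.0 [ 545.06 -211.92   54.91] [ 0.  -1.8 -2. ] [-0.43 -0.09 -0.02]
53.5 [ 545.07 -211.89   53.49] [-0.9 -3.3 -0.9] [-0.6   0.05 -0.01]
52.0 [ 545.08 -211.86   52.02] [-1.8 -3.5 -0.1] [-0.71 -0.01  0.01]
50.5 [ 545.09 -211.85   50.51] [-1.1 -4.1 -0.5] [-0.92  0.01  0.01]
49.0 [ 545.09 -211.79   48.99] [-0.3 -5.5  0.7] [-0.99  0.01  0.01]
47.5 [ 545.13 -211.78   47.48] [-0.5 -4.9  0.9] [-1.14  0.06 -0.05]
46.0 [ 545.17 -211.8    46.13] [-0.4 -5.7  2.8] [-1.13  0.17  0.01]
44.5 [ 545.11 -211.78   44.5 ] [-1.1 -5.2  2.6] [-1.17  0.15 -0.05]
43.0 [ 545.13 -211.82   43.  ] [-1.5 -5.   3.3] [-1.2   0.16 -0.04]
41.5 [ 545.1  -211.82   41.5 ] [-1.1 -4.8  3.2] [-1.19  0.19  0.01]
40.0 [ 545.13 -211.83   40.  ] [-0.9 -6.2  2.2] [-1.26  0.19  0.  ]
18.7833 18.139595286452884
```

Run:
```python
from h import *
S=[545.02,-211.95]; f0=np.array([.36,.28,-1.23])
z=40
while z>30:
    z-=.5; r.movel(S+[z],15); r.pause(.03); f=np.array(r.read_wrist_force())-f0
    print(z,np.round(r.read_eef_pos(),2),f.round(1),np.round(r.read_torque(),2))
    if f[2]>20: break
r.pause(.2);print(np.array(r.read_wrist_force())-f0,r.read_eef_pos())
print(r.read_time(),r.read_finger_gap())
```

```text
39.5 [ 545.11 -211.91   39.5 ] [-0.9 -5.1  1.7] [-0.94  0.11  0.03]
39.0 [ 545.08 -211.88   39.02] [-1.5 -3.9  3.4] [-0.95  0.09  0.01]
38.5 [ 545.1  -211.91   38.56] [-1.4 -4.3  3.9] [-0.82  0.08  0.03]
38.0 [ 545.11 -211.93   38.04] [-0.5 -2.7  3.7] [-0.82  0.03 -0.  ]
37.5 [ 545.08 -211.93   37.53] [-0.6 -4.   5. ] [-0.79  0.1  -0.02]
37.0 [ 545.13 -211.96   37.08] [-0.8 -3.4  4. ] [-0.76  0.11 -0.01]
36.5 [ 545.09 -211.94   36.54] [-0.8 -3.5  5.1] [-0.69  0.1  -0.05]
36.0 [ 545.09 -211.93   36.08] [-0.2 -3.9  6.2] [-0.72  0.07  0.  ]
35.5 [ 545.11 -211.97   35.62] [-0.7 -4.   6.3] [-0.71  0.06 -0.04]
35.0 [ 545.1  -211.97   35.18] [-1.5 -3.   7.2] [-0.66  0.1  -0.05]
34.5 [ 545.14 -211.98   34.79] [-1.1 -3.4  7.7] [-0.64  0.14  0.02]
34.0 [ 545.15 -211.95   34.71] [-1.6 -2.6 11.4] [-0.59  0.37  0.02]
33.5 [ 545.25 -211.99   34.66] [-3.  -2.9 13.8] [-0.46  0.55 -0.03]
33.0 [ 545.25 -212.01   34.56] [-4.2 -2.  18. ] [-0.43  0.75  0.02]
32.5 [ 545.31 -212.08   34.49] [-5.1 -0.8 20.9] [-0.24  0.95 -0.02]
[-4.60833158 -1.32757296 20.56656759] [ 545.31684618 -212.06701737   34.50841837]
23.2333 18.434793877807813
```

The force rose along the spring curve and hit the hard stop at about TCP z 34.7, so the knob is home and pushed right in. Now I'll turn it.

Run:
```python
from h import *
P=[545.02,-212.0,32.5]; f0=np.array([.36,.28,-1.23]);a=.34;t0=0
def yaw():
    x=R.from_rotvec(r.read_orientation()).as_matrix()[:,0];return (np.arctan2(x[1],x[0])-np.pi)%(2*np.pi)
while a<1.9:
    a+=.1 if a<1.5 else .03; r.move_pose(P,down(np.pi+a)); f=np.array(r.read_wrist_force())-f0; m=np.array(r.read_torque())
    print(round(a,2),round(yaw(),3),np.round(r.read_eef_pos(),2),f.round(1),m.round(3),round(r.read_time(),2))
    if abs(m[2])>.35 or np.hypot(*f[:2])>25: break
r.pause(.2);print(yaw(),np.array(r.read_wrist_force())-f0,r.read_torque(),r.read_time(),r.read_finger_gap())
```

```text
0.44 0.44 [ 545.3  -212.13   34.51] [-4.3 -1.8 20.8] [-0.283  0.99   0.025] 23.48
0.54 0.54 [ 545.28 -212.21   34.49] [-4.6 -1.7 20.9] [-0.285  1.017 -0.054] 23.73
0.64 0.64 [ 545.29 -212.28   34.51] [-4.8 -1.7 20.8] [-0.386  0.997 -0.011] 23.98
0.74 0.74 [ 545.28 -212.38   34.5 ] [-4.5 -2.2 20.8] [-3.680e-01  1.003e+00 -1.000e-03] 24.23
0.84 0.84 [ 545.28 -212.42   34.49] [-5.1 -2.7 20.8] [-0.487  0.94   0.015] 24.48
0.94 0.94 [ 545.3  -212.5    34.51] [-5.8 -2.4 20.6] [-0.519  0.965 -0.067] 24.73
1.04 1.04 [ 545.32 -212.59   34.51] [-4.8 -3.1 19.4] [-0.443  1.003 -0.023] 24.98
1.14 1.14 [ 545.37 -212.66   34.52] [-5.2 -3.5 20.1] [-0.553  0.926 -0.011] 25.23
1.24 1.24 [ 545.47 -212.71   34.51] [-4.5 -2.8 20.3] [-0.578  0.937  0.003] 25.48
1.34 1.34 [ 545.56 -212.76   34.54] [-5.  -2.5 19.3] [-0.612  0.845 -0.027] 25.73
1.44 1.44 [ 545.64 -212.78   34.53] [-4.8 -4.1 19.7] [-0.678  0.819 -0.059] 25.98
1.54 1.54 [ 545.73 -212.78   34.54] [-4.8 -2.9 19.9] [-0.595  0.732 -0.043] 26.23
1.57 1.57 [ 545.76 -212.81   34.54] [-3.7 -2.5 19. ] [-0.595  0.814 -0.032] 26.48
1.6 1.6 [ 545.73 -212.
[... 297 characters left out ...]
 27.48
1.72 1.72 [ 545.79 -212.83   34.53] [-3.8 -3.8 18.7] [-0.641  0.79   0.034] 27.73
1.75 1.75 [ 545.8  -212.86   34.53] [-4.2 -3.1 19.2] [-0.674  0.744 -0.088] 27.98
1.78 1.78 [ 545.91 -212.78   34.56] [-3.5 -2.1 18.7] [-0.611  0.702  0.009] 28.23
1.81 1.81 [ 545.94 -212.71   34.53] [-2.8 -2.  17.9] [-0.586  0.624 -0.045] 28.48
1.84 1.84 [ 546.   -212.66   34.52] [-3.5 -2.5 18.9] [-0.511  0.584 -0.109] 28.73
1.87 1.87 [ 546.03 -212.6    34.53] [-2.9 -2.1 19. ] [-0.514  0.536 -0.019] 28.98
1.9 1.9 [ 546.03 -212.53   34.53] [-2.9 -2.4 18.6] [-0.495  0.627 -0.108] 29.23
1.8998094969301533 [-3.12582286 -3.04714555 19.64155403] [-0.44526953  0.57831163 -0.14527647] 29.4333 18.366075195091064
```

Run:
```python
from h import *
a=r.camera("scene")["image"][200:350,300:500];b=r.camera("side")["image"][150:300,240:440]
w=snap()[2]
cv2.imwrite("pics/t.png",np.vstack([np.hstack([cv2.resize(k,(400,300),interpolation=2) for k in(b,a)]),cv2.resize(w[220:460,160:480],(800,300))])[:,:,::-1])
M=[];F=[]
for _ in range(15): M.append(r.read_torque());F.append(r.read_wrist_force());r.pause(.02)
print(np.mean(M,0),np.mean(F,0),r.read_time())
```

```text
[-0.44471061  0.6077582  -0.08651779] [-2.79918432 -2.12308166 17.53191636] 29.8333
```

View pics/t.png

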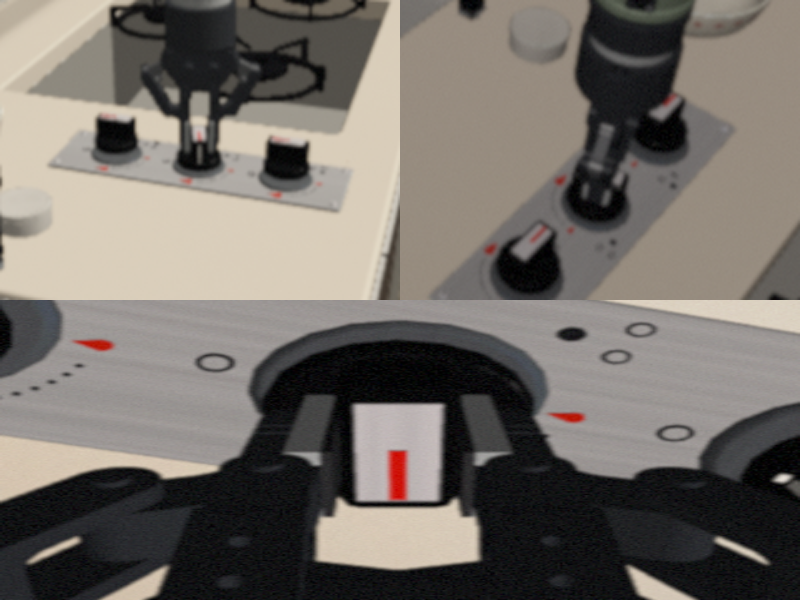

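The wrist view shows the red line still centred in the jaws at (397,475), so the knob hasn't slipped. The skirt sits on the bezel and the knob points to the plate's left. The turning moment has just started to rise, so I'll press a little further to confirm the stop.

Run:
```python
from h import *
P=[545.02,-212.0,32.2]; a=1.9
def avg():
    M=[];F=[]
    for _ in range(8): M.append(r.read_torque());F.append(r.read_wrist_force());r.pause(.02)
    return np.mean(M,0),np.mean(F,0)
while a<2.04:
    a+=.03; r.move_pose(P,down(np.pi+a)); m,f=avg()
    print(round(a,2),np.round(r.read_eef_pos(),2),f.round(1),m.round(3),round(r.read_finger_gap(),2),round(r.read_time(),2))
    if abs(m[2])>.3: break
w=snap()[2]; 
for i in (None,):
    h=cv2.cvtColor(w[280:400,280:360],cv2.COLOR_RGB2HSV); q=np.argwhere((h[...,1]>150)&(h[...,2]>90)); q=q-q.mean(0); print("red dir",np.linalg.svd(q,full_matrices=False)[2][0],len(q))
```

```text
1.93 [ 546.12 -212.49   34.49] [-3.1 -1.5 19.2] [-0.332  0.689 -0.107] 18.48 30.22
1.96 [ 546.16 -212.44   34.48] [-3.2 -1.7 19.2] [-0.312  0.666 -0.133] 18.62 30.6
1.99 [ 546.05 -212.45   34.48] [-3.5 -1.4 19.5] [-0.344  0.744 -0.091] 18.1 30.98
2.02 [ 546.02 -212.42   34.47] [-3.3 -1.7 19.7] [-0.293  0.719 -0.135] 18.15 31.37
2.05 [ 546.06 -212.34   34.47] [-3.6 -1.5 19.7] [-0.271  0.704 -0.168] 18.42 31.75
red dir [0.99999861 0.00166789] 233
```

Run:
```python
from h import *
P=[545.02,-212.0,32.2]
def avg():
    M=[];F=[]
    for _ in range(25): M.append(r.read_torque());F.append(r.read_wrist_force());r.pause(.02)
    return np.mean(M,0),np.mean(F,0)
for a in (1.97,1.9):
    r.move_pose(P,down(np.pi+a)); m,f=avg()
    print(a,np.round(r.read_eef_pos(),2),f.round(1),m.round(3),round(r.read_finger_gap(),2),round(r.read_time(),2))
a=r.camera("scene")["image"][200:350,300:500];b=r.camera("side")["image"][150:300,240:440]
cv2.imwrite("pics/u.png",np.hstack([cv2.resize(k,(400,300),interpolation=2) for k in(b,a)])[:,:,::-1])
```

```text
1.97 [ 546.11 -212.41   34.5 ] [-3.1 -1.4 19.4] [-0.304  0.692 -0.025] 18.49 32.47
1.9 [ 546.12 -212.43   34.48] [-3.4 -1.5 19.5] [-0.316  0.694 -0.006] 18.57 33.13
```

View pics/u.png

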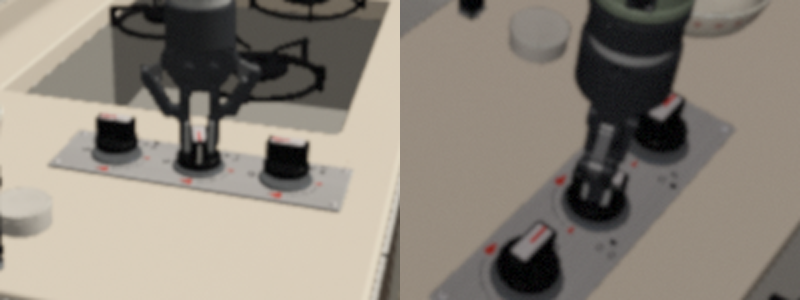

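The knob is still seated and upright, and the other two knobs and the tins haven't moved. Backing off took the turning load away, so I'll reload it lightly against the stop, check, and hand in.

Run:
```python
from h import *
P=[545.02,-212.0,32.2]
def avg():
    M=[];F=[]
    for _ in range(25): M.append(r.read_torque());F.append(r.read_wrist_force());r.pause(.02)
    return np.mean(M,0),np.mean(F,0)
for a in (1.95,2.0,2.03):
    r.move_pose(P,down(np.pi+a)); m,f=avg()
    print(a,np.round(r.read_eef_pos(),2),f.round(1),m.round(3),round(r.read_finger_gap(),2),round(r.read_time(),2))
    if m[2]<-.07: break
c,T,w=snap()
h=cv2.cvtColor(w[280:400,280:360],cv2.COLOR_RGB2HSV); q=np.argwhere((h[...,1]>150)&(h[...,2]>90))[:,::-1]+[280,280]
l=cv2.fitLine(q.astype(np.float32),2,0,.01,.01).ravel(); A,B=l[2:]-15*l[:2],l[2:]+15*l[:2]
v=ray(B,c,T,47)-ray(A,c,T,47); print("knob angle",np.arctan2(v[1],v[0]),"or +pi", ray(l[2:],c,T,47))
cv2.imwrite("pics/x.png",w[260:420,220:420,::-1].repeat(3,0).repeat(3,1))
```

```text
1.95 [ 546.13 -212.39   34.5 ] [-3.2 -1.5 19.7] [-0.32   0.687  0.005] 18.09 33.9
2.0 [ 546.12 -212.4    34.49] [-3.2 -1.3 19.4] [-0.313  0.686 -0.038] 18.39 34.57
2.03 [ 546.07 -212.38   34.51] [-3.4 -1.5 19.7] [-0.29   0.7   -0.131] 18.32 35.23
knob angle 2.030574887483507 or +pi [ 541.25459885 -203.32158345   47.        ]
```

View pics/x.png

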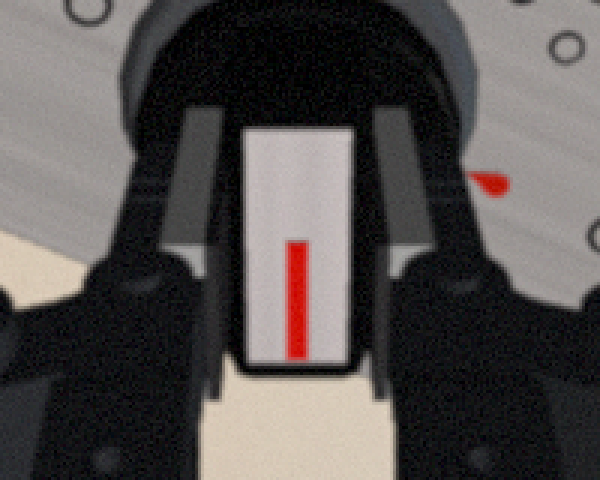

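Run:
```python
from h import *
P=[545.02,-212.0,32.2]
for a in (1.89,1.92):
    r.move_pose(P,down(np.pi+a)); M=[]
    for _ in range(15): M.append(r.read_torque());r.pause(.02)
    print(a,np.round(r.read_eef_pos(),2),np.round(r.read_wrist_force(),1),np.mean(M,0).round(3),r.read_time())
print(r.finish_job())
```

```text
1.89 [ 546.22 -212.44   34.47] [-3.1 -1.3 19.3] [-0.338  0.631 -0.01 ] 35.7917
1.92 [ 546.28 -212.46   34.52] [-2.4 -0.9 18.6] [-0.344  0.63  -0.019] 36.2917
the job is handed in; nothing more can be done
None
```

I handed the job in at 36.3 s with the knob fully home, pushed right in, and turned anticlockwise to what I judge to be the large-flame stop, still gripped; the stop was never felt sharply (turning resistance rose only gradually past about 1.78 rad), and the other two knobs and the tins were not touched.

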